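Clear and close the lamp console on the stationery counter

ROBOT

A 6-joint arm with a two-finger parallel gripper is mounted at the origin on the work surface. World frame = base frame: x ahead of the robot, y to its left, z up, the work surface at z = 0. Lengths are in mm, angles in rad, forces in N, time in s.
With the tool pointing down it reaches from about 400 to 925 mm from the base axis. Payload 12.5 kg.
Tool frame: the origin (TCP) lies at the very end of the fingers, on their centre line; the grasp point (between the pads) lies behind it (env.grip_depth is the z of the grasp point in the tool frame, in mm); z points along the fingers, y is the line along which they close (so a half turn about z gives the same grasp; the last joint's range is limited). The gripper opens to 95 mm and grips with 3 to 60 N. Pads are 20 mm wide; open, the fingers measure 119 mm over their backs; the gripper's body (75 mm by 180 mm) begins 59 mm behind the grasp point.
Start: joints at [-1.327, 0.491, 1.559, -0, 1.092, -0.106], TCP at [214.217, -587.161, 214.661] pointing down, gripper open.
Joint ranges: [-3.1, 3.1], [-0.84, 2.19], [0.05, 2.79], [-1.13, 4.28], [0.06, 2.93], [-2.69, 2.69]. Speed limits (rad/s): [2.22, 2.22, 2.79, 3.14, 3.14, 3.14].

INTERFACE

Orientations are given as [roll, pitch, yaw] about the fixed x, y, z axes, in that order (R = Rz(yaw) Ry(pitch) Rx(roll)).
In Python, from cell import env, optics gives the robot as it stands.
- The arm moves only by the tool step_arm, never from a script. Its argument "moves" is a list of rows, each an object of numbers: "tx", "ty", "tz": the shift along the tool's x, y, z in mm; "roll": the turn about the tool's z in rad. In form: [{"tx": .., "ty": .., "tz": .., "roll": ..}, ...]. A call has 1 to 12 rows; each row is the pose to reach, as a shift and turn from the pose commanded when the call began, along the tool's axes at that moment; what a row does not reach only later rows make up. A row lasts 1/12 s, in which the tool goes at most 41.7 mm and 7.16 degrees, less where a joint would pass 70% of its speed; a pose out of reach is approached as far as the arm can. A call with a gripper value outside its range is refused whole. "grip" is the finger opening in mm, from 0 to 95.1, set as the call begins (left out, the last holds). The fingers move at their own pace and stop on an object; the grip force is fixed at half the most. Time passes only in rows, so rows that repeat a pose let the fingers close. It gives the time, the measured TCP pose, the force, the opening and the grip force at its end, in the units of the state.
- env.state(): the state, without advancing time (a new reading comes with each control period).
- optics.read_camera(name): name is "scene" or "side" or "wrist"; returns a dict with "pixels" (420x560x3 uint8, blue, green, red), "mtx" (3x3 intrinsics, pixels), "dist" ([k1, k2, p1, p2, k3] as OpenCV has them; the pictures are not rectified), "view" (4x4, takes a point from world to camera coordinates). Camera axes: x right, y down, z forward; pixel columns grow to the right and rows downward; lengths in mm; the calibration is good to about 2 mm. A picture is of the moment at which its call begins. There is no depth.
- env.job_done(): hands the job in; it is judged then, once.
The state is a dict: "t": time; "joints": joint angles; "qvel": joint speeds; "tau": joint torques, N m; "eef_pos": TCP position; "tcp_rot": TCP orientation; "ft_force": force on the tool from outside, world axes, zero at the start; "moment": the same for the moment, N m; "opening": opening from 0.0 (shut) to 1.0 (fully open); "grip_force": force on a finger pad.
Only numpy, scipy, OpenCV 4.12 (cv2) and the standard library are available. Lean on these libraries where they do the work, as an engineer would, in place of code of your own. Each camera call takes 0.05 s, during which the arm holds its last target. There are 200 camera calls.

TASK

Somebody left a black pen case in the open compartment of the sloping lamp console. Take the pen case out and lay it flat in the green tray, then put the white cover plate back over the console's two pins, fully home against the sloping face with its orange grip outwards. Set both down rather than dropping them, and leave the other goods on the counter where they are.

Things in the scene. Friction and masses are not known exactly. Their poses are not given: they have to be found in the camera images.
- console: fixed grey sloping lamp console, 230 mm wide (y), about 125 mm deep (x), 32 mm high at the front and 88 mm at the back. Its face (seat) rises 25 degrees to the back and looks up and towards the robot. Origin: on the counter, under the middle of the face; x level, to its high back; z up.
- seat: the console's sloping face, 130 (x) x 230 (y) mm. Origin: its centre, in its plane; x up the slope, y level, z square out of it (25 degrees from vertical). In its middle an open compartment 50 (x) x 150 (y), 18 mm deep, green board inside. Two steel pins stand out along z at x = 0, y = +85 and -85 mm: 9 mm thick, 17 mm tall, the last 8 mm tapering to 3 mm.
- cover: loose white plate, 110 (x) x 200 (y) x 6 mm, 0.13-0.25 kg, flat on the counter at first. Origin: centre of underside; z out of its top. Two 15 mm through holes at x = 0, y = +/-85 mm fit the pins. Orange grip rail amid its top: 14 mm thick (x), 70 long (y), top 40 mm above the underside. Seated, its frame coincides with seat's; turned half round about z it fits just as well.
- pen_case: loose black pen case with a brass plate on top, 40 (x) x 130 (y) x 44 (z) mm, about 0.14 kg. Origin: centre of its underside; z out of its top. At the start it lies in the console's compartment on its floor, tilted like the face, its length across the slope, standing 26 mm out of the face.
- tray: fixed mint-green open tray on the counter, 150 (x) x 220 (y) x 30 mm high, walls and floor 5 mm thick. Origin: centre of its underside, z up. It and the cover lie one on each side of the console, either way round.
- white_box: bystander, to be left alone: white pen gift box, 50 x 160 x 22 mm, lying flat; origin: centre of its underside.
- jar1: bystander, to be left alone: ink jar with black cap, 50 mm across, 48 mm high; origin: centre of its underside.
- jar2: bystander, to be left alone: second ink jar, same as the first; origin: centre of its underside.
- pencil_cup: bystander, to be left alone: brown cardboard cup of coloured pencils, 76 mm across, 95 mm high, pencils to about 160 mm; origin: centre of its underside.
- eraser_carton: bystander, to be left alone: blue carton of erasers, 70 x 100 x 50 mm; origin: centre of its underside.
Not all that is in view belongs to the job. There is more than one size of the pen_case; the job needs the middle-sized. There is more than one size of the cover; the job needs the larger.

How it is judged (in metres and radians):
On the way:
1. the pen case lies flat in the green tray, released (x of pen_case in the frame of tray between -0.07 and 0.07 m and y of pen_case in the frame of tray between -0.1 and 0.1 m and z of pen_case in the frame of tray below 0.012 m and angle between pen_case's own z axis and vertical below 0.12 rad and linear speed of pen_case below 0.03 m/s and contact force between the fingers and pen_case below 0.1 N), for 0.2 s.
At the end, for the whole second after the job is handed in: Pen case in the tray: origin within 70 (x), 100 (y) mm of its centre, under 12 mm above its origin, tilt under 0.12 rad. Cover on both pins, grip out: origin within 6 mm (x, y) and 3 mm (z) of the face centre, parallel within 0.05 rad, turned under 0.1 rad (or half round). Both at rest, released (all of step 1 and x of cover in the frame of seat between -0.006 and 0.006 m and y of cover in the frame of seat between -0.006 and 0.006 m and z of cover in the frame of seat between -0.003 and 0.003 m and angle between the z axis of cover and the z axis of seat, either way round below 0.05 rad and angle between the x axis of cover and the x axis of seat, either way round below 0.1 rad and angle between cover's own z axis and vertical below 0.8 rad and linear speed of cover below 0.02 m/s and contact force between the fingers and cover below 0.1 N); the robot touches nothing.
It fails at once if the pen case is dropped (falls freely faster than 0.9 m/s, about 40 mm) (linear speed of pen_case above 0.9 m/s and contact force between the fingers and pen_case below 0.1 N).
It fails at once if the cover is dropped (falls freely faster than 0.9 m/s, about 40 mm) (linear speed of cover above 0.9 m/s and contact force between the fingers and cover below 0.1 N).
It fails at once if a bystander is moved by more than 30 mm (distance of any of white_box, jar1, jar2, pencil_cup, eraser_carton from where it was at the start of the episode above 0.03 m).
It also fails if it takes over 67 s, if anything falls off the work surface, if the arm or the gripper's body presses on something with over 40 N, if the wrist force passes 120 N, or if a joint passes its speed limit or range.

## Working session

There is one attempt and no reset: what is moved stays moved. The work goes in short steps, Python scripts to look and compute and a tool call to move; the robot and the scene stay as the last step left them, time stands still between calls to the robot, and variables do not carry over. Pictures are saved under pics/ and viewed, at most 10 in all, crops included, and the job is handed in when it is done.

Besides the shell and the picture viewer there is one more tool, called after "Request:" as a command line: name --argument value ..., lists and objects as JSON in quotes. step_arm: Moves the arm, as the interface text tells. Its arguments: {"type":"object","properties":{"moves":{"type":"array"},"grip":{"type":"number"}},"required":["moves"]}

```bash
ls; mkdir -p pics
python3 - <<'E'
from cell import env, optics
import cv2, numpy as np
a=optics.read_camera("scene");b=optics.read_camera("side")
for n,c in(("scene",a),("side",b)):
    cv2.imwrite(f"pics/{n}0.png",c["pixels"]); np.savez(f"{n}0.npz",**c)
    print(n,np.linalg.inv(c["view"]).round(2).tolist(),c["mtx"].tolist(),c["dist"])
print(env.state(),env.grip_depth)
E
```

```text
pics
scene [[0.56, 0.66, -0.5, 1157.04], [0.83, -0.43, 0.35, -530.05], [0.02, -0.61, -0.79, 1023.17], [0.0, 0.0, 0.0, 1.0]] [[414.2747534807212, 0.0, 284.19978199819974], [0.0, 414.2747534807212, 202.81187942595636], [0.0, 0.0, 1.0]] [-0.05406029  0.          0.          0.          0.        ]
side [[-0.85, -0.37, 0.36, 121.49], [-0.52, 0.58, -0.62, 576.08], [0.02, -0.72, -0.69, 844.54], [0.0, 0.0, 0.0, 1.0]] [[397.2982376593595, 0.0, 279.8687464990669], [0.0, 397.2982376593595, 207.1890613861689], [0.0, 0.0, 1.0]] [-0.02571239  0.          0.          0.          0.        ]
{'t': 0.1, 'joints': array([-1.32660922e+00,  4.91461119e-01,  1.55937472e+00,  5.56330747e-06,
        1.09168717e+00, -1.05564030e-01]), 'qvel': array([-3.37386166e-04, -1.74122503e-03, -7.64177930e-04,  6.11332466e-06,
        7.30259716e-04,  7.36454404e-04]), 'tau': array([ 2.19583206e-03, -6.13621902e+01, -2.58605164e+01,  6.93593966e-02,
        4.69592772e-02, -6.35574452e-05]), 'eef_pos': array([ 214.15891163, -586.94528921,  214.1486401 ]), 'tcp_rot': array([-3.14066800e+00, -1.02936145e-04,  3.49748521e-01]), 'ft_force': array([0.59319994, 0.09765901, 0.18565071]), 'moment': array([ 0.01811649, -0.02150515,  0.01931531]), 'grip_force': 0.0, 'opening': 1.0001126672990148} -18.8
```

View pics/scene0.png

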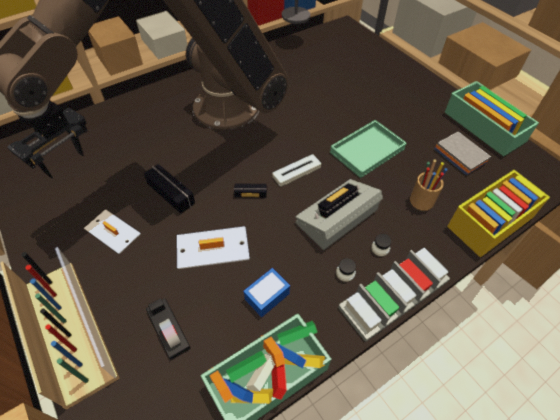

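View pics/side0.png

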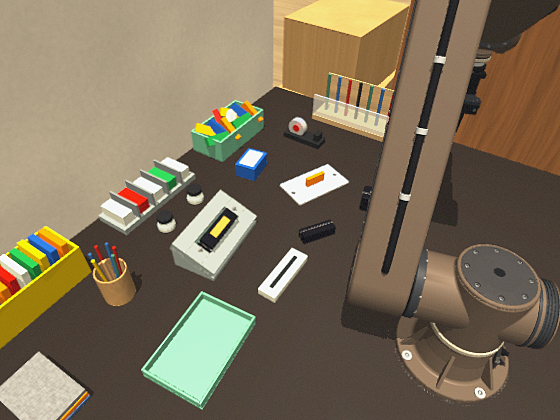

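The scene view shows three black cases: a large one at (168,187), a small one at (250,190), and the one in the console at (340,195). That last one fits as the middle size lying in the compartment. There are two covers, and the larger is at (212,246), against the small one at (112,230). The tray is at (368,147). Next is one enlarged composite to confirm this and pick corners.

Run:
```python
import cv2, numpy as np
s=cv2.imread("pics/scene0.png");d=cv2.imread("pics/side0.png")
def crop(im,x,y,w,h,k=4):
    o=cv2.resize(im[y:y+h,x:x+w],None,fx=k,fy=k,interpolation=cv2.INTER_CUBIC)
    for i in range(0,w,10):
        cv2.line(o,(i*k,0),(i*k,6 if (x+i)%50 else 16),(0,255,255),1)
        if (x+i)%20==0: cv2.putText(o,str(x+i),(i*k+2,18),0,.38,(0,255,255),1)
    for i in range(0,h,10):
        cv2.line(o,(0,i*k),(6,i*k),(0,255,255),1)
        if (y+i)%20==0: cv2.putText(o,str(y+i),(8,i*k+4),0,.38,(0,255,255),1)
    return o
o=np.vstack([np.hstack([crop(s,290,170,100,80),crop(d,165,185,100,80+0)]),np.hstack([crop(s,165,215,100,60),crop(d,270,155,100,60)])])
cv2.imwrite("pics/c1.png",o);print(o.shape)
```

```text
(560, 800, 3)
```

View pics/c1.png

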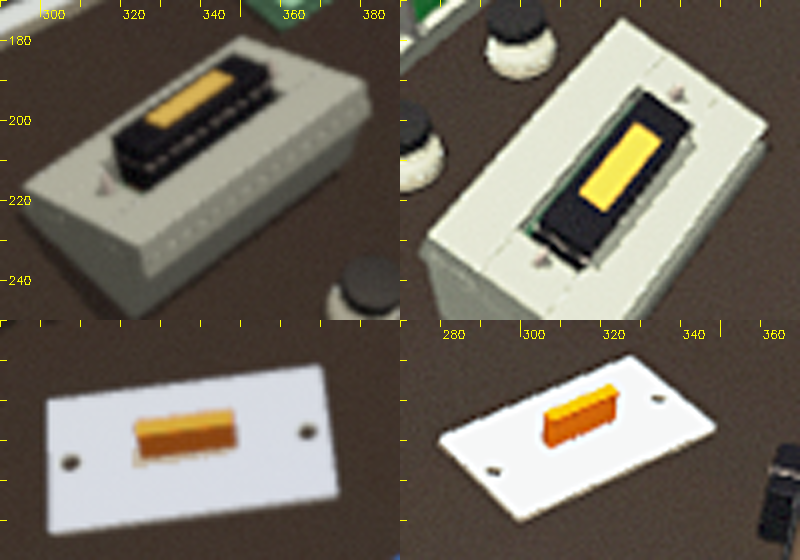

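The crop confirms it: the case in the compartment (scene 340,195) has the brass plate, and the large cover has two holes at scene (182,250) and (242,243). The pins show at scene (316,216) and at side (234,208) and (200,249). Next I fit the poses.

```bash
cat > h.py <<'E'
import numpy as np, cv2
from scipy.optimize import least_squares
from scipy.spatial.transform import Rotation as R
def rz(a): return R.from_euler('z',a).as_matrix()
SEAT=R.from_euler('y',-25,degrees=True).as_matrix()
def proj(c,P):
    V=c["view"]; return cv2.projectPoints(np.atleast_2d(P).astype(float),cv2.Rodrigues(V[:3,:3])[0],V[:3,3],c["mtx"],c["dist"])[0][:,0]
def world(p,L): return np.asarray(L,float)@rz(p[2]).T+[p[0],p[1],0]
def fit(obs,p0,loss='soft_l1'):
    # obs: list of (cam, local Nx3, px Nx2)
    f=lambda p: np.concatenate([(proj(c,world(p,L))-px).ravel() for c,L,px in obs])
    r=least_squares(f,p0,x_scale=[10,10,.1],loss=loss); return r.x,f(r.x).reshape(-1,2)
def seat(L): return np.asarray(L,float)@SEAT.T+[0,0,60]   # seat -> console frame
E
python3 - <<'E'
from h import *
S=dict(np.load("scene0.npz"));D=dict(np.load("side0.npz"))
q=.375
A=lambda x:np.array(x,float)
con=[(S,seat([[-65,-115,0],[65,-115,0],[65,115,0],[-65,115,0],[0,-85,8]]),A([[295.5,216.7],[325.5,230.9],[382,191],[350.7,179],[316.2,216]])-q),
 (D,seat([[65,-115,0],[-65,-115,0],[65,115,0],[0,-85,8],[0,85,8]]),A([[220.5,189.5],[257,216.2],[170.5,244.5],[234.5,208.2],[200.2,249.5]])-q)]
cov=[(S,A([[-55,-100,6],[-55,100,6],[55,100,6],[55,-100,6],[0,-85,6],[0,85,6]]),A([[176.75,235.25],[245.25,226.5],[249.5,258.75],[177.5,268.25],[182.5,250.5],[242,243]])-q),
 (D,A([[55,100,6],[55,-100,6],[-55,-100,6],[-55,100,6],[0,85,6],[0,-85,6]]),A([[280.25,184.5],[327.5,164],[348.75,181.75],[299.75,205.25],[293.5,192.75],[334.5,174.5]])-q)]
t=A([[-75,-110,30],[-75,110,30],[75,110,30],[75,-110,30]])
tr=[(S,t,A([[332,149],[370,123],[405,145],[366,173]])),(D,t,A([[256,321],[203,406],[143,377],[203,292]]))]
for n,o,p0 in(("console",con,[600,0,0]),("cover",cov,[600,-250,-.3]),("tray",tr,[500,250,0])):
    p,r=fit(o,p0); print(n,p.round(3),"\n",r.round(1).tolist())
E
```

```text
console [6.33141e+02 3.35140e+01 9.80000e-02] 
 [[-0.1, -0.7], [-1.2, 0.5], [-0.8, -0.4], [-0.4, 0.3], [0.3, -0.3], [-0.5, 0.3], [-0.5, 0.3], [0.4, -0.6], [-0.7, -0.0], [-0.7, 0.1]]
cover [ 5.27887e+02 -3.36835e+02 -4.26000e-01] 
 [[0.0, -0.1], [-0.5, -0.0], [-0.5, -0.5], [-0.2, -0.3], [-0.2, -0.1], [-0.4, -0.4], [-0.9, 0.3], [-0.2, 0.4], [-0.3, -0.0], [-0.3, -0.8], [-0.5, -0.1], [-0.3, -0.1]]
tray [4.69346e+02 2.99753e+02 1.16000e-01] 
 [[-2.4, -3.2], [2.6, -4.2], [-0.2, -4.0], [-4.0, -2.1], [-0.5, -5.0], [0.7, 0.2], [-1.3, -3.7], [-2.8, 0.2]]
```

```bash
cat > go.py <<'E'
import sys, numpy as np
from scipy.spatial.transform import Rotation as R
from cell import env
# usage: go.py x y z yaw  -> tool-frame shift from the present pose
x,y,z,yaw=map(float,sys.argv[1:5]); s=env.state()
M=R.from_euler('xyz',s["tcp_rot"]).as_matrix()
d=M.T@(np.array([x,y,z])-s["eef_pos"])
print("t",round(s["t"],2),"pos",s["eef_pos"].round(1),"rot",s["tcp_rot"].round(3),"j6",s["joints"][5].round(2),"F",s["ft_force"].round(1),"open",round(s["opening"]*95.1,1),"gf",round(s["grip_force"],1))
print("tx ty tz",d.round(1),"roll",round((s["tcp_rot"][2]-yaw+np.pi)%(2*np.pi)-np.pi,3))
E
python3 go.py 560 32 300 1.669
```

```text
t 0.1 pos [ 214.2 -586.9  214.1] rot [-3.141 -0.     0.35 ] j6 -0.11 F [0.6 0.1 0.2] open 95.1 gf 0.0
tx ty tz [ 537.  -463.   -85.4] roll -1.319
```

Request:
step_arm --moves '[{"tx": 537, "ty": -463, "tz": -85, "roll": -1.319}, {"tx": 537, "ty": -463, "tz": -85, "roll": -1.319}, {"tx": 537, "ty": -463, "tz": -85, "roll": -1.319}, {"tx": 537, "ty": -463, "tz": -85, "roll": -1.319}, {"tx": 537, "ty": -463, "tz": -85, "roll": -1.319}, {"tx": 537, "ty": -463, "tz": -85, "roll": -1.319}, {"tx": 537, "ty": -463, "tz": -85, "roll": -1.319}, {"tx": 537, "ty": -463, "tz": -85, "roll": -1.319}, {"tx": 537, "ty": -463, "tz": -85, "roll": -1.319}, {"tx": 537, "ty": -463, "tz": -85, "roll": -1.319}, {"tx": 537, "ty": -463, "tz": -85, "roll": -1.319}, {"tx": 537, "ty": -463, "tz": -85, "roll": -1.319}]'

```text
t: 1.1
eef_pos: [456.8, -151.8, 274.4]
tcp_rot: [-3.141, 0.0, 1.673]
ft_force: [0.1, -0.6, -0.3]
opening: 0.999
grip_force: 0.0
```

```bash
python3 go.py 560 32 300 1.669
```

```text
t 1.1 pos [ 456.8 -151.8  274.4] rot [-3.141  0.     1.673] j6 -0.56 F [ 0.1 -0.6 -0.3] open 95.0 gf 0.0
tx ty tz [172.2 121.5 -25.6] roll 0.004
```

Request:
step_arm --moves '[{"tx": 172, "ty": 121, "tz": -25, "roll": 0.004}, {"tx": 172, "ty": 121, "tz": -25, "roll": 0.004}, {"tx": 172, "ty": 121, "tz": -25, "roll": 0.004}, {"tx": 172, "ty": 121, "tz": -25, "roll": 0.004}, {"tx": 172, "ty": 121, "tz": -25, "roll": 0.004}, {"tx": 172, "ty": 121, "tz": -25, "roll": 0.004}, {"tx": 172, "ty": 121, "tz": -25, "roll": 0.004}, {"tx": 172, "ty": 121, "tz": -25, "roll": 0.004}]'

```text
t: 1.77
eef_pos: [559.5, 29.2, 298.6]
tcp_rot: [-3.14, 0.0, 1.666]
ft_force: [-0.0, -0.6, -0.3]
opening: 1.0
grip_force: 0.0
```

```bash
python3 go.py 560 32 300 1.669
python3 - <<'E'
from cell import env, optics
import cv2, numpy as np
from h import *
c=optics.read_camera("wrist"); np.savez("w1.npz",**c); print(np.linalg.inv(c["view"]).round(2).tolist())
im=c["pixels"].copy()
p=[633.14,33.51,.098]
for L in seat([[-65,-115,0],[65,-115,0],[65,115,0],[-65,115,0],[0,-85,0],[0,85,0],[0,-85,17],[0,85,17],[-20,-65,26],[20,-65,26],[20,65,26],[-20,65,26]]):
    u=proj(c,world(p,[L]))[0]; cv2.circle(im,tuple(int(v) for v in u.round()),2,(0,0,255),-1)
cv2.imwrite("pics/w1.png",im)
E
```

```text
t 1.77 pos [559.5  29.2 298.6] rot [-3.14   0.     1.666] j6 -0.16 F [-0.  -0.6 -0.3] open 95.1 gf 0.0
tx ty tz [ 2.7  0.8 -1.4] roll -0.003
[[1.0, 0.09, 0.03, 551.52], [0.1, -0.95, -0.29, 111.9], [-0.0, 0.29, -0.96, 468.64], [0.0, 0.0, 0.0, 1.0]]
```

View pics/w1.png

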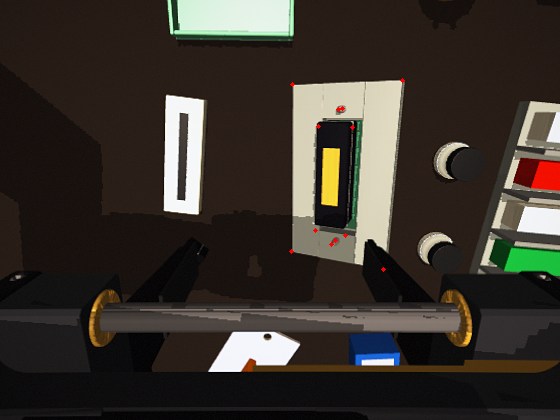

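The wrist view shows the case at about (335,175), with the fitted console corners landing on its edges. The case sits about 5 mm towards +y in its compartment. I'll go down over it with the fingers partly closed.

```bash
python3 go.py 624.7 37.7 120 1.669
```

```text
t 1.82 pos [559.4  28.6 298.8] rot [-3.141  0.     1.664] j6 -0.16 F [-0.4 -0.2  0.1] open 95.1 gf 0.0
tx ty tz [  3.   66.1 178.7] roll -0.005
```

Request:
step_arm --moves '[{"tx": 3, "ty": 66, "tz": 60, "roll": -0.005}, {"tx": 3, "ty": 66, "tz": 60, "roll": -0.005}, {"tx": 3, "ty": 66, "tz": 179, "roll": -0.005}, {"tx": 3, "ty": 66, "tz": 179, "roll": -0.005}, {"tx": 3, "ty": 66, "tz": 179, "roll": -0.005}, {"tx": 3, "ty": 66, "tz": 179, "roll": -0.005}, {"tx": 3, "ty": 66, "tz": 179, "roll": -0.005}]' --grip 54

```text
t: 2.4
eef_pos: [624.6, 37.1, 119.5]
tcp_rot: [-3.138, -0.0, 1.668]
ft_force: [0.4, 0.9, 1.0]
opening: 0.585
grip_force: 0.0
```

```bash
python3 go.py 624.7 37.7 78 1.669
python3 - <<'E'
from cell import optics
import cv2, numpy as np
o=[]
for n,(x,y) in dict(side=(140,130),scene=(280,130)).items():
    c=optics.read_camera(n); o.append(cv2.resize(c["pixels"][y:y+150,x:x+130],None,fx=3,fy=3,interpolation=2))
cv2.imwrite("pics/c2.png",np.hstack(o))
E
```

```text
t 2.4 pos [624.6  37.1 119.5] rot [-3.138 -0.     1.668] j6 -0.14 F [0.4 0.9 1. ] open 55.7 gf 0.0
tx ty tz [ 0.6  0.3 41.5] roll -0.001
```

View pics/c2.png

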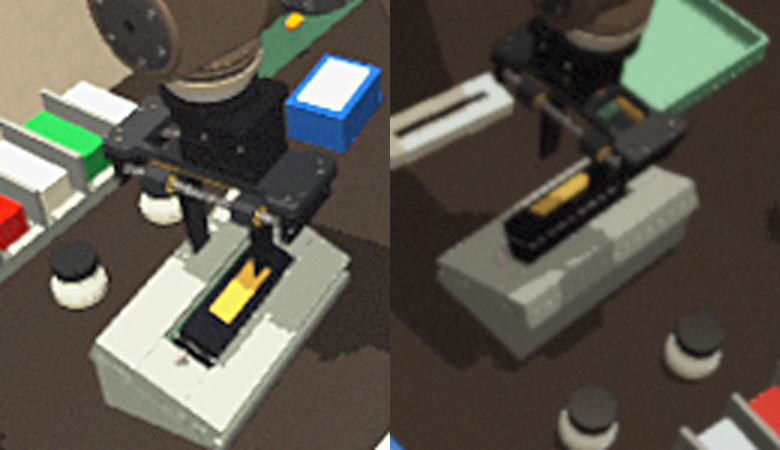

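The fingers straddle the case near its middle, seen at about (250,240) in the left crop. Going down to z = 78.

Request:
step_arm --moves '[{"tx": 0.5, "tz": 22}, {"tx": 0.5, "tz": 32}, {"tx": 0.5, "tz": 38}, {"tx": 0.5, "tz": 41.5}, {"tx": 0.5, "tz": 41.5}, {"tx": 0.5, "tz": 41.5}]'

```text
validation failed for argument at $.mo...
```

Request:
step_arm --moves '[{"tz": 1}, {"tz": 2.5}, {"tz": 2.5}, {"tz": 2.5}]' --grip 48

```text
validation failed for argument at $.mo...
```

All four fields are needed in every row.

Request:
step_arm --moves '[{"tx": 0.5, "ty": 0, "tz": 22, "roll": 0}, {"tx": 0.5, "ty": 0, "tz": 32, "roll": 0}, {"tx": 0.5, "ty": 0, "tz": 38, "roll": 0}, {"tx": 0.5, "ty": 0, "tz": 41.5, "roll": 0}, {"tx": 0.5, "ty": 0, "tz": 41.5, "roll": 0}, {"tx": 0.5, "ty": 0, "tz": 41.5, "roll": 0}]'

```text
t: 3.0
eef_pos: [625.7, 38.9, 79.4]
tcp_rot: [3.141, 0.0, 1.67]
ft_force: [-0.1, 0.2, 0.5]
opening: 0.568
grip_force: 0.0
```

Request:
step_arm --moves '[{"tx": 0, "ty": 0, "tz": 1, "roll": 0}, {"tx": 0, "ty": 0, "tz": 2.5, "roll": 0}, {"tx": 0, "ty": 0, "tz": 2.5, "roll": 0}, {"tx": 0, "ty": 0, "tz": 2.5, "roll": 0}]' --grip 48

```text
t: 3.33
eef_pos: [625.3, 38.9, 76.2]
tcp_rot: [3.142, 0.0, 1.67]
ft_force: [-0.4, -0.2, 1.0]
opening: 0.503
grip_force: 0.0
```

Request:
step_arm --moves '[{"tx": 0, "ty": 0, "tz": 1.5, "roll": 0}, {"tx": 0, "ty": 0, "tz": 1.5, "roll": 0}, {"tx": 0, "ty": 0, "tz": 1.5, "roll": 0}, {"tx": 0, "ty": 0, "tz": 1.5, "roll": 0}, {"tx": 0, "ty": 0, "tz": 1.5, "roll": 0}, {"tx": 0, "ty": 0, "tz": 1.5, "roll": 0}]' --grip 30

```text
t: 3.83
eef_pos: [624.1, 38.9, 75.2]
tcp_rot: [-3.139, -0.0, 1.67]
ft_force: [-6.2, -0.7, 10.2]
opening: 0.386
grip_force: 24.8
```

Fingers closed to 37 mm, narrower than the 40 mm case. The front fingertip is on the case's top face, because the case has slid about 5 mm down-slope. I'll open, shift forward and go lower.

Request:
step_arm --moves '[{"tx": 0, "ty": 0, "tz": -3, "roll": 0}, {"tx": 0, "ty": -3, "tz": -3, "roll": 0}, {"tx": 0, "ty": -3, "tz": -3, "roll": 0}, {"tx": 0, "ty": -3, "tz": -3, "roll": 0}, {"tx": 0, "ty": -3, "tz": -3, "roll": 0}]' --grip 51

```text
t: 4.25
eef_pos: [622.4, 38.6, 77.5]
tcp_rot: [3.142, 0.0, 1.67]
ft_force: [-0.8, -0.0, 0.8]
opening: 0.535
grip_force: 0.0
```

```bash
python3 go.py 621.2 38.4 73.5 1.669
```

```text
t 4.25 pos [622.4  38.6  77.5] rot [3.142 0.    1.67 ] j6 -0.14 F [-0.8 -0.   0.8] open 50.8 gf 0.0
tx ty tz [-0.1 -1.2  4. ] roll 0.001
```

Request:
step_arm --moves '[{"tx": 0, "ty": -1.2, "tz": 2, "roll": 0}, {"tx": 0, "ty": -1.2, "tz": 4, "roll": 0}, {"tx": 0, "ty": -1.2, "tz": 4, "roll": 0}, {"tx": 0, "ty": -1.2, "tz": 4, "roll": 0}]'

```text
t: 4.58
eef_pos: [621.1, 38.5, 73.4]
tcp_rot: [-3.141, 0.0, 1.67]
ft_force: [0.9, 0.4, -0.1]
opening: 0.535
grip_force: 0.0
```

Request:
step_arm --moves '[{"tx": 0, "ty": 0, "tz": 0, "roll": 0}, {"tx": 0, "ty": 0, "tz": 1, "roll": 0}, {"tx": 0, "ty": 0, "tz": 2, "roll": 0}, {"tx": 0, "ty": 0, "tz": 2, "roll": 0}]' --grip 47

```text
t: 4.92
eef_pos: [621.3, 38.5, 71.6]
tcp_rot: [3.141, 0.0, 1.67]
ft_force: [1.4, 0.4, 0.1]
opening: 0.494
grip_force: 0.4
```

Request:
step_arm --moves '[{"tx": 0, "ty": 0, "tz": 0.5, "roll": 0}, {"tx": 0, "ty": 0, "tz": 0.5, "roll": 0}, {"tx": 0, "ty": 0, "tz": 0.5, "roll": 0}, {"tx": 0, "ty": 0, "tz": 0.5, "roll": 0}, {"tx": 0, "ty": 0, "tz": 0.5, "roll": 0}, {"tx": 0, "ty": 0, "tz": 0.5, "roll": 0}]' --grip 30

```text
t: 5.42
eef_pos: [622.4, 38.6, 71.7]
tcp_rot: [3.138, 0.0, 1.67]
ft_force: [5.1, 0.9, 1.5]
opening: 0.454
grip_force: 28.9
```

The opening is 43 mm at 29 N, which is a proper grip on the tilted case. Lifting gently.

Request:
step_arm --moves '[{"tx": 0, "ty": 0, "tz": -3, "roll": 0}, {"tx": 0, "ty": 0, "tz": -7, "roll": 0}, {"tx": 0, "ty": 0, "tz": -12, "roll": 0}, {"tx": 0, "ty": 0, "tz": -18, "roll": 0}, {"tx": 0, "ty": 0, "tz": -25, "roll": 0}, {"tx": 0, "ty": 0, "tz": -32, "roll": 0}, {"tx": 0, "ty": 0, "tz": -40, "roll": 0}, {"tx": 0, "ty": 0, "tz": -40, "roll": 0}]'

```text
t: 6.08
eef_pos: [621.8, 38.5, 113.1]
tcp_rot: [3.139, 0.0, 1.67]
ft_force: [0.3, 0.2, -2.4]
opening: 0.453
grip_force: 28.3
```

```bash
python3 go.py 621.2 38.4 73.5 1.669
python3 - <<'E'
from cell import optics
import cv2, numpy as np
o=[]
for n,(x,y) in dict(side=(110,130),scene=(280,110)).items():
    c=optics.read_camera(n); np.savez(n+"1.npz",**c); o.append(cv2.resize(c["pixels"][y:y+180,x:x+130],None,fx=3,fy=3,interpolation=2))
cv2.imwrite("pics/c3.png",np.hstack(o))
c=optics.read_camera("wrist"); np.savez("w2.npz",**c)
E
```

```text
t 6.08 pos [621.8  38.5 113.1] rot [3.139 0.    1.67 ] j6 -0.14 F [ 0.3  0.2 -2.4] open 43.1 gf 28.3
tx ty tz [-0.  -0.7 39.6] roll 0.001
```

View pics/c3.png

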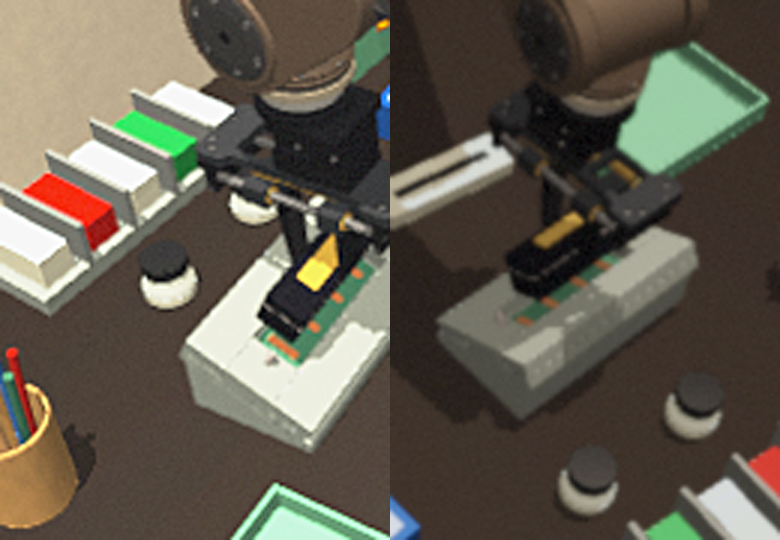

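The case is held and level along its length, still tilted with the slope, and clear of the compartment. Now I'll refine the tray pose from its silhouette.

Run:
```python
from h import *
from scipy.optimize import minimize
ms=[]
for n,seed in(("scene0",(368,147)),("side0",(200,350))):
    c=dict(np.load(n+".npz")); h=cv2.cvtColor(c["pixels"],cv2.COLOR_BGR2HSV)
    m=((h[...,0]>60)&(h[...,0]<95)&(h[...,1]>50)&(h[...,2]>60)).astype(np.uint8)
    m=cv2.morphologyEx(m,cv2.MORPH_CLOSE,np.ones((5,5)))
    k,l,st,_=cv2.connectedComponentsWithStats(m); L=l[seed[1],seed[0]]; m=(l==L).astype(np.uint8); print(n,L,st[L]); ms.append((c,m))
B=np.array([[x,y,z] for x in(-75,75) for y in(-110,110) for z in(0,30)],float)
def cost(p):
    s=0
    for c,m in ms:
        hu=cv2.convexHull(proj(c,world(p,B)).astype(np.float32)); f=np.zeros_like(m); cv2.fillConvexPoly(f,(hu*16).round().astype(np.int32),1,shift=4)
        s+=1-(f&m).sum()/(f|m).sum()
    return s
r=minimize(cost,[469,300,.116],method="Nelder-Mead",options=dict(initial_simplex=[[469,300,.116],[479,300,.116],[469,312,.116],[469,300,.2]]))
print(r.x.round(3),r.fun)
```

```text
scene0 2 [ 331  120   75   57 2366]
side0 24 [ 141  291  115  119 7185]
[4.73410e+02 2.97929e+02 9.00000e-02] 0.060756193031730854
```

```bash
python3 - <<'E'
from h import *
S=dict(np.load("scene0.npz"));D=dict(np.load("side0.npz"))
for c,px in((S,(422,206)),(D,(118,298))):
    u=cv2.undistortPoints(np.array([[px]],float),c["mtx"],c["dist"])[0,0]; I=np.linalg.inv(c["view"]); d=I[:3,:3]@[*u,1]; o=I[:3,3]; print((o-d*o[2]/d[2]).round())
E
python3 go.py 468 298 155 1.664
```

```text
[756. 284.   0.]
[732. 307.   0.]
t 6.23 pos [621.   38.5 111.1] rot [-3.142  0.     1.67 ] j6 -0.14 F [-0.5  0.8 -1.8] open 43.2 gf 28.3
tx ty tz [ 273.3 -126.6  -43.9] roll 0.006
```

Request:
step_arm --moves '[{"tx": 5, "ty": -3, "tz": -22, "roll": 0}, {"tx": 20, "ty": -9, "tz": -44, "roll": 0}, {"tx": 45, "ty": -21, "tz": -44, "roll": 0.006}, {"tx": 73, "ty": -34, "tz": -44, "roll": 0.006}, {"tx": 101, "ty": -47, "tz": -44, "roll": 0.006}, {"tx": 130, "ty": -60, "tz": -44, "roll": 0.006}, {"tx": 160, "ty": -74, "tz": -44, "roll": 0.006}, {"tx": 190, "ty": -88, "tz": -44, "roll": 0.006}, {"tx": 220, "ty": -102, "tz": -44, "roll": 0.006}, {"tx": 245, "ty": -114, "tz": -44, "roll": 0.006}, {"tx": 265, "ty": -123, "tz": -44, "roll": 0.006}, {"tx": 273, "ty": -127, "tz": -44, "roll": 0.006}]'

```text
t: 7.23
eef_pos: [466.1, 299.6, 154.8]
tcp_rot: [-3.141, 0.0, 1.666]
ft_force: [-0.5, 0.0, -1.6]
opening: 0.453
grip_force: 28.3
```

```bash
python3 go.py 468 298 70 1.664
```

```text
t 7.23 pos [466.1 299.6 154.8] rot [-3.141  0.     1.666] j6 0.36 F [-0.5  0.  -1.6] open 43.1 gf 28.3
tx ty tz [-1.8  1.8 84.8] roll 0.002
```

Request:
step_arm --moves '[{"tx": -1, "ty": 1, "tz": 20, "roll": 0}, {"tx": -1, "ty": 1, "tz": 45, "roll": 0}, {"tx": -1, "ty": 1, "tz": 70, "roll": 0}, {"tx": -1, "ty": 1, "tz": 90, "roll": 0}, {"tx": -1, "ty": 1, "tz": 100, "roll": 0}, {"tx": -1, "ty": 1, "tz": 105, "roll": 0}, {"tx": -1, "ty": 1, "tz": 105, "roll": 0}]'

```text
t: 7.82
eef_pos: [468.9, 296.4, 49.4]
tcp_rot: [-3.14, 0.001, 1.664]
ft_force: [-0.3, 0.4, -1.4]
opening: 0.454
grip_force: 28.3
```

Request:
step_arm --moves '[{"tx": 0, "ty": 0, "tz": 2, "roll": 0}, {"tx": 0, "ty": 0, "tz": 4, "roll": 0}, {"tx": 0, "ty": 0, "tz": 6, "roll": 0}, {"tx": 0, "ty": 0, "tz": 7, "roll": 0}, {"tx": 0, "ty": 0, "tz": 7, "roll": 0}]'

```text
t: 8.23
eef_pos: [469.1, 296.8, 43.4]
tcp_rot: [3.141, -0.0, 1.664]
ft_force: [-0.4, 0.2, 0.1]
opening: 0.45
grip_force: 28.4
```

Contact is starting. I'll press slightly further so the case rolls towards flat.

Request:
step_arm --moves '[{"tx": 0, "ty": 0, "tz": 1, "roll": 0}, {"tx": 0, "ty": 0, "tz": 2, "roll": 0}, {"tx": 0, "ty": 0, "tz": 3, "roll": 0}, {"tx": 0, "ty": 0, "tz": 3, "roll": 0}]'

```text
t: 8.57
eef_pos: [469.7, 297.0, 42.5]
tcp_rot: [3.139, -0.001, 1.664]
ft_force: [-3.4, -3.0, 25.3]
opening: 0.455
grip_force: 30.0
```

Request:
step_arm --moves '[{"tx": 0, "ty": 0, "tz": -2, "roll": 0}, {"tx": 0, "ty": 0, "tz": -2, "roll": 0}, {"tx": 0, "ty": 0, "tz": -2, "roll": 0}]'

```text
t: 8.82
eef_pos: [469.3, 296.9, 42.8]
tcp_rot: [3.14, -0.0, 1.664]
ft_force: [-0.8, -0.5, 9.6]
opening: 0.458
grip_force: 29.1
```

Request:
step_arm --moves '[{"tx": 0, "ty": 0, "tz": 0, "roll": 0}, {"tx": 0, "ty": 0, "tz": 0, "roll": 0}, {"tx": 0, "ty": 0, "tz": 0, "roll": 0}, {"tx": 0, "ty": 0, "tz": 0, "roll": 0}, {"tx": 0, "ty": 0, "tz": 0, "roll": 0}, {"tx": 0, "ty": 0, "tz": 0, "roll": 0}]' --grip 60

```text
t: 9.32
eef_pos: [468.8, 296.7, 41.9]
tcp_rot: [-3.141, 0.0, 1.664]
ft_force: [0.8, -0.0, -0.7]
opening: 0.629
grip_force: 0.2
```

Request:
step_arm --moves '[{"tx": 0, "ty": 0, "tz": -5, "roll": 0}, {"tx": 0, "ty": 0, "tz": -15, "roll": 0}, {"tx": 0, "ty": 0, "tz": -40, "roll": 0}, {"tx": 0, "ty": 0, "tz": -80, "roll": 0}, {"tx": 0, "ty": 0, "tz": -120, "roll": 0}, {"tx": 0, "ty": 0, "tz": -160, "roll": 0}, {"tx": 0, "ty": 0, "tz": -190, "roll": 0}, {"tx": 0, "ty": 0, "tz": -190, "roll": 0}]'

```text
t: 9.98
eef_pos: [470.4, 297.6, 239.2]
tcp_rot: [3.132, -0.003, 1.664]
ft_force: [0.4, 0.1, 0.2]
opening: 0.628
grip_force: 0.0
```

```bash
python3 go.py 528 -337 250 -.426
python3 - <<'E'
from cell import optics
import cv2, numpy as np
o=[]
for n,(x,y,w,h,k) in dict(side=(110,230,170,170,2),scene=(300,100,130,100,3)).items():
    c=optics.read_camera(n); a=cv2.resize(c["pixels"][y:y+h,x:x+w],None,fx=k,fy=k,interpolation=2); o.append(cv2.copyMakeBorder(a,0,340-a.shape[0],0,0,0))
cv2.imwrite("pics/c4.png",np.hstack(o))
E
```

```text
t 9.98 pos [470.4 297.6 239.2] rot [ 3.132e+00 -3.000e-03  1.664e+00] j6 0.35 F [0.4 0.1 0.2] open 59.7 gf 0.0
tx ty tz [-637.2   -1.6  -13. ] roll 2.09
```

View pics/c4.png

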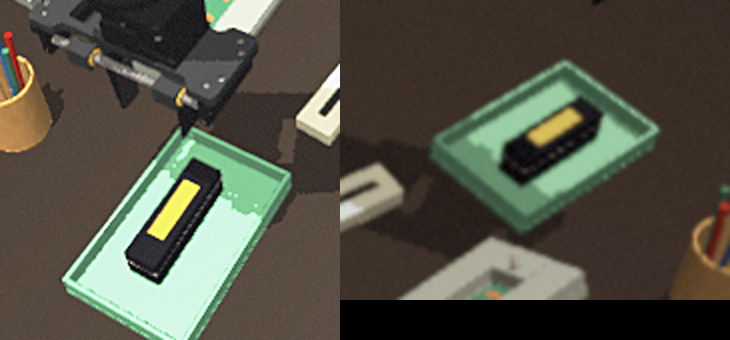

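The case lies flat in the tray, seen at about (175,220) in the left crop. Now to the cover, where I'll hover for a wrist view.

```bash
python3 go.py 555 -349 300 2.716
```

```text
t 10.08 pos [468.8 296.8 233.8] rot [ 3.139e+00 -1.000e-03  1.664e+00] j6 0.35 F [-0.5  0.1 -1.2] open 59.9 gf 0.0
tx ty tz [-650.9   26.   -66.7] roll -1.052
```

Request:
step_arm --moves '[{"tx": -651, "ty": 26, "tz": -67, "roll": -1.052}, {"tx": -651, "ty": 26, "tz": -67, "roll": -1.052}, {"tx": -651, "ty": 26, "tz": -67, "roll": -1.052}, {"tx": -651, "ty": 26, "tz": -67, "roll": -1.052}, {"tx": -651, "ty": 26, "tz": -67, "roll": -1.052}, {"tx": -651, "ty": 26, "tz": -67, "roll": -1.052}, {"tx": -651, "ty": 26, "tz": -67, "roll": -1.052}, {"tx": -651, "ty": 26, "tz": -67, "roll": -1.052}, {"tx": -651, "ty": 26, "tz": -67, "roll": -1.052}, {"tx": -651, "ty": 26, "tz": -67, "roll": -1.052}, {"tx": -651, "ty": 26, "tz": -67, "roll": -1.052}, {"tx": -651, "ty": 26, "tz": -67, "roll": -1.052}]' --grip 94

```text
t: 11.08
eef_pos: [529.6, -159.9, 278.3]
tcp_rot: [-3.142, -0.003, 2.716]
ft_force: [1.2, 0.1, -0.1]
opening: 0.989
grip_force: 0.0
```

```bash
python3 go.py 555 -349 300 2.716
```

```text
t 11.08 pos [ 529.6 -159.9  278.3] rot [-3.142e+00 -3.000e-03  2.716e+00] j6 -1.56 F [ 1.2  0.1 -0.1] open 94.0 gf 0.0
tx ty tz [-101.2 -161.8  -21.9] roll 0.0
```

Request:
step_arm --moves '[{"tx": -101, "ty": -162, "tz": -22, "roll": 0}, {"tx": -101, "ty": -162, "tz": -22, "roll": 0}, {"tx": -101, "ty": -162, "tz": -22, "roll": 0}, {"tx": -101, "ty": -162, "tz": -22, "roll": 0}, {"tx": -101, "ty": -162, "tz": -22, "roll": 0}, {"tx": -101, "ty": -162, "tz": -22, "roll": 0}, {"tx": -101, "ty": -162, "tz": -22, "roll": 0}, {"tx": -101, "ty": -162, "tz": -22, "roll": 0}]'

```text
t: 11.75
eef_pos: [555.0, -346.5, 300.1]
tcp_rot: [3.141, -0.002, 2.716]
ft_force: [0.6, -0.2, -0.8]
opening: 0.985
grip_force: 0.0
```

```bash
python3 go.py 555 -349 300 2.716
python3 - <<'E'
from cell import optics
from h import *
c=optics.read_camera("wrist"); np.savez("w3.npz",**c)
im=cv2.resize(c["pixels"],None,fx=1,fy=1)
P=np.array([[-55,-100,6],[-55,100,6],[55,100,6],[55,-100,6],[0,-85,6],[0,85,6],[-7,-35,40],[7,-35,40],[7,35,40],[-7,35,40.]])
u=proj(c,world([527.9,-336.8,-.426],P))
print(u.round(1).tolist())
for v in u: cv2.circle(im,tuple(int(x) for x in v.round()),2,(0,0,255),1)
w1=dict(np.load("w1.npz"))
cr=cv2.resize(w1["pixels"][70:280,280:415],None,fx=2,fy=2,interpolation=2)
cr=cv2.copyMakeBorder(cr,0,0,0,0,0)
cv2.imwrite("pics/w3.png",np.hstack([im[:420,30:530],cr]))
E
```

```text
t 11.75 pos [ 555.  -346.5  300.1] rot [ 3.141e+00 -2.000e-03  2.716e+00] j6 -1.8 F [ 0.6 -0.2 -0.8] open 93.6 gf 0.0
tx ty tz [-1.1 -2.2  0.1] roll -0.0
[[204.6, 107.7], [351.0, 107.9], [346.2, 186.4], [209.6, 186.3], [217.8, 148.4], [337.9, 148.5], [251.0, 146.1], [251.3, 156.8], [304.2, 156.9], [304.4, 146.2]]
```

View pics/w3.png

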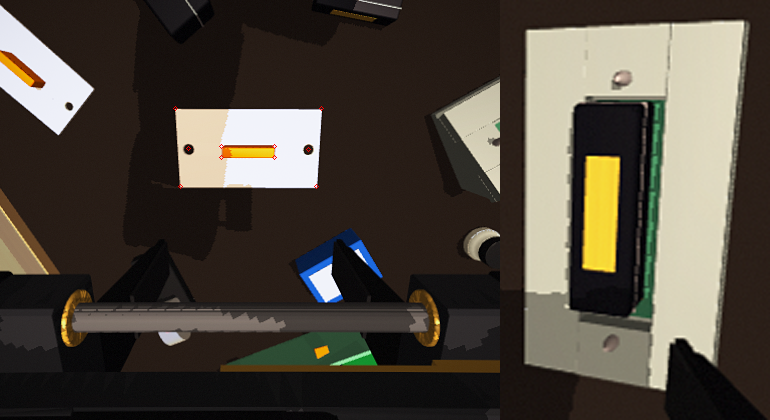

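The wrist view shows the large cover with holes at (218,149) and (338,149) and the rail between them, all on the predicted marks. The right crop shows the pins in w1 at (341,109) and (335,241). One refinement of both from the wrist camera follows.

```bash
python3 - <<'E'
from h import *
c=dict(np.load("w3.npz")); g=cv2.cvtColor(c["pixels"],cv2.COLOR_BGR2GRAY)
px=[]
for u,v in((218,149),(338,149)):
    w=g[v-9:v+10,u-9:u+10]; m=w<w.max()*.45; yy,xx=np.nonzero(m); px.append((u-9+xx.mean(),v-9+yy.mean())); print(px[-1],m.sum())
H=np.array([[0,-85,4.],[0,85,4]])
p,r=fit([(c,H,np.array(px))],[528,-337,-.426],'linear'); print("cover",p.round(3),r.round(2).tolist())
w=dict(np.load("w1.npz"))
p,r=fit([(w,seat([[0,85,8],[0,-85,8]]),np.array([[340.8,108.8],[334.8,241.3]]))],[633,33.5,.098],'linear'); print("console",p.round(3),r.round(2).tolist())
print(proj(w,world([633.1,33.5,.098],seat([[0,85,8],[0,-85,8],[0,85,0],[0,85,17]]))).round(1).tolist())
E
python3 go.py 527 -337 90 2.716
```

```text
(np.float64(218.27710843373495), np.float64(148.85542168674698)) 83
(np.float64(337.85526315789474), np.float64(149.26315789473685)) 76
cover [ 5.29001e+02 -3.36980e+02 -4.28000e-01] [[0.04, -0.0], [-0.04, -0.0]]
console [6.34799e+02 3.36820e+01 1.04000e-01] [[-0.0, -0.28], [0.0, 0.36]]
[[339.8, 108.5], [333.2, 241.7], [341.5, 108.5], [337.7, 108.5]]
t 11.8 pos [ 555.2 -346.1  300.5] rot [ 3.141e+00 -2.000e-03  2.717e+00] j6 -1.8 F [0.6 1.  0.5] open 94.3 gf 0.0
tx ty tz [ 29.   -3.5 210.6] roll 0.001
```

Request:
step_arm --moves '[{"tx": 27.5, "ty": -3, "tz": 40, "roll": 0}, {"tx": 27.5, "ty": -3, "tz": 80, "roll": 0}, {"tx": 27.5, "ty": -3, "tz": 120, "roll": 0}, {"tx": 27.5, "ty": -3, "tz": 160, "roll": 0}, {"tx": 27.5, "ty": -3, "tz": 195, "roll": 0}, {"tx": 27.5, "ty": -3, "tz": 225, "roll": 0}, {"tx": 27.5, "ty": -3, "tz": 235, "roll": 0}, {"tx": 27.5, "ty": -3, "tz": 235, "roll": 0}]'

```text
t: 12.47
eef_pos: [528.4, -336.9, 64.4]
tcp_rot: [3.141, -0.004, 2.717]
ft_force: [0.3, -0.2, -0.0]
opening: 0.991
grip_force: 0.0
```

```bash
python3 go.py 528.8 -337 14 2.715
```

```text
t 12.47 pos [ 528.4 -336.9   64.4] rot [ 3.141 -0.004  2.717] j6 -1.82 F [ 0.3 -0.2 -0. ] open 94.2 gf 0.0
tx ty tz [-0.6  0.1 50.4] roll 0.002
```

Request:
step_arm --moves '[{"tx": -0.5, "ty": 0, "tz": 20, "roll": 0.002}, {"tx": -0.5, "ty": 0, "tz": 35, "roll": 0.002}, {"tx": -0.5, "ty": 0, "tz": 45, "roll": 0.002}, {"tx": -0.5, "ty": 0, "tz": 50, "roll": 0.002}, {"tx": -0.5, "ty": 0, "tz": 50, "roll": 0.002}, {"tx": -0.5, "ty": 0, "tz": 50, "roll": 0.002}]'

```text
t: 12.97
eef_pos: [530.0, -339.1, 17.5]
tcp_rot: [-3.141, 0.001, 2.714]
ft_force: [-0.6, 0.3, 0.0]
opening: 0.987
grip_force: 0.0
```

Request:
step_arm --moves '[{"tx": 0, "ty": 0, "tz": 0, "roll": 0}, {"tx": 0, "ty": 0, "tz": 0, "roll": 0}, {"tx": 0, "ty": 0, "tz": 0, "roll": 0}, {"tx": 0, "ty": 0, "tz": 0, "roll": 0}, {"tx": 0, "ty": 0, "tz": 0, "roll": 0}, {"tx": 0, "ty": 0, "tz": 0, "roll": 0}, {"tx": 0, "ty": 0, "tz": 0, "roll": 0}, {"tx": 0, "ty": 0, "tz": 0, "roll": 0}]' --grip 55

```text
t: 13.63
eef_pos: [529.7, -338.9, 16.7]
tcp_rot: [-3.141, 0.0, 2.714]
ft_force: [0.4, 0.9, 5.5]
opening: 0.732
grip_force: 30.0
```

```bash
python3 go.py 528.8 -337 180 2.715
```

```text
t 13.63 pos [ 529.7 -338.9   16.7] rot [-3.141  0.     2.714] j6 -1.82 F [0.4 0.9 5.5] open 69.6 gf 30.0
tx ty tz [   1.5    1.4 -163.3] roll -0.001
```

The rail is gripped at its ends (69.6 mm, 30 N). Lifting.

Request:
step_arm --moves '[{"tx": 0, "ty": 0, "tz": -4, "roll": 0}, {"tx": 0, "ty": 0, "tz": -10, "roll": 0}, {"tx": 0, "ty": 0, "tz": -20, "roll": 0}, {"tx": 0, "ty": 0, "tz": -40, "roll": 0}, {"tx": 0, "ty": 0, "tz": -65, "roll": 0}, {"tx": 0, "ty": 0, "tz": -90, "roll": 0}, {"tx": 0, "ty": 0, "tz": -115, "roll": 0}, {"tx": 0, "ty": 0, "tz": -140, "roll": 0}, {"tx": 0, "ty": 0, "tz": -160, "roll": 0}, {"tx": 0, "ty": 0, "tz": -165, "roll": 0}, {"tx": 0, "ty": 0, "tz": -165, "roll": 0}]'

```text
t: 14.55
eef_pos: [529.9, -339.1, 183.1]
tcp_rot: [-3.141, 0.003, 2.714]
ft_force: [1.3, 0.9, -1.8]
opening: 0.732
grip_force: 30.0
```

```bash
python3 go.py 625 30 180 3.243
```

```text
t 14.55 pos [ 529.9 -339.1  183.1] rot [-3.141e+00  3.000e-03  2.714e+00] j6 -1.82 F [ 1.3  0.9 -1.8] open 69.6 gf 30.0
tx ty tz [ 66.5 375.3   2.6] roll -0.529
```

Request:
step_arm --moves '[{"tx": 3, "ty": 15, "tz": 0, "roll": -0.03}, {"tx": 8, "ty": 45, "tz": 0, "roll": -0.08}, {"tx": 14, "ty": 80, "tz": 0, "roll": -0.13}, {"tx": 20, "ty": 115, "tz": 0, "roll": -0.18}, {"tx": 27, "ty": 150, "tz": 0, "roll": -0.23}, {"tx": 33, "ty": 185, "tz": 0, "roll": -0.28}, {"tx": 39, "ty": 220, "tz": 0, "roll": -0.33}, {"tx": 45, "ty": 255, "tz": 0, "roll": -0.38}, {"tx": 51, "ty": 290, "tz": 0, "roll": -0.43}, {"tx": 57, "ty": 325, "tz": 0, "roll": -0.48}, {"tx": 62, "ty": 350, "tz": 0, "roll": -0.51}, {"tx": 65, "ty": 367, "tz": 0, "roll": -0.525}]'

```text
t: 15.55
eef_pos: [622.0, 25.5, 179.4]
tcp_rot: [3.141, -0.003, -3.04]
ft_force: [0.2, -0.4, -1.6]
opening: 0.734
grip_force: 30.0
```

Request:
step_arm --moves '[{"tx": 2, "ty": 8, "tz": 0, "roll": -0.005}, {"tx": 2, "ty": 8, "tz": 0, "roll": -0.005}, {"tx": 2, "ty": 8, "tz": 0, "roll": -0.005}]'

```text
t: 15.8
eef_pos: [619.1, 29.8, 180.4]
tcp_rot: [-3.142, -0.002, -3.039]
ft_force: [-0.1, -0.5, -1.6]
opening: 0.735
grip_force: 30.0
```

```bash
python3 go.py 634 33.6 180 3.243
python3 - <<'E'
from cell import optics,env
from h import *
c=optics.read_camera("wrist"); np.savez("w4.npz",**c); s=env.state(); np.savez("w4s.npz",pos=s["eef_pos"],rot=s["tcp_rot"])
M=R.from_euler('xyz',s["tcp_rot"]).as_matrix()
# cover in tool: cover x = -tool x, cover y = tool y?  z = -tool z ; TCP at cover (1.6,0,15.5)
P=np.array([[-55,-100,6],[-55,100,6],[55,100,6],[55,-100,6],[0,-85,6],[0,85,6],[-7,-35,40],[7,-35,40],[7,35,40],[-7,35,40.]])
Rc=rz(s["tcp_rot"][2]-np.pi)
W=(P-[1.6,0,16.5])@Rc.T+s["eef_pos"]
u=proj(c,W);print(u.round(1).tolist())
im=c["pixels"].copy()
for v in u: cv2.circle(im,tuple(int(x) for x in v.round()),2,(0,0,255),1)
d=optics.read_camera("side"); cr=cv2.resize(d["pixels"][110:320,130:250],None,fx=2,fy=2,interpolation=2)
cv2.imwrite("pics/w4.png",np.hstack([im,cr]))
E
```

```text
t 15.8 pos [619.1  29.8 180.4] rot [-3.142e+00 -2.000e-03 -3.039e+00] j6 -1.73 F [-0.1 -0.5 -1.6] open 69.9 gf 30.0
tx ty tz [-15.2   2.3   0.4] roll 0.001
[[96.7, 156.8], [458.5, 157.6], [431.5, 326.9], [123.8, 326.3], [136.5, 248.4], [418.7, 248.9], [206.7, 263.8], [208.4, 288.7], [345.9, 289.0], [347.6, 264.0]]
```

View pics/w4.png

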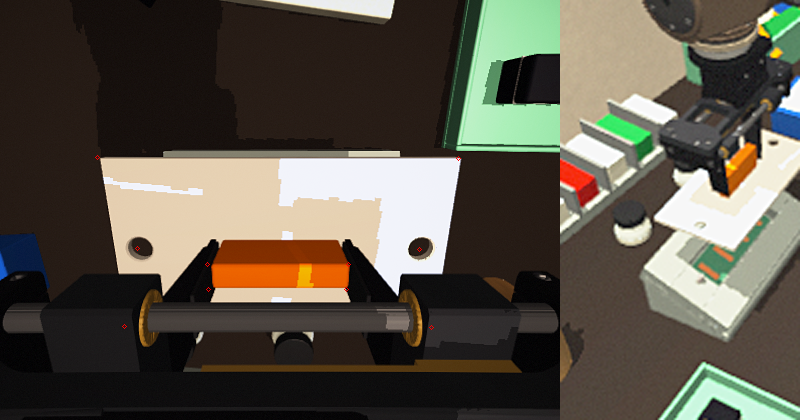

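The wrist view shows the plate level in the grip, with holes at (141,247) and (420,248). It sits about 1.5 mm towards +y relative to the TCP. I'll plan the tilt path with the back edge touching first and the plate pivoting on the pads about its grip axis.

```bash
python3 - <<'E'
import numpy as np
c,s=np.cos(np.radians(25)),np.sin(np.radians(25))
for zp in(28,33):
  for d in(25,20,16,12,8,4,0):
    t=np.radians(d); O=np.array([55-55*np.cos(t),55*np.sin(t)]); G=O+1.6*np.array([np.cos(t),-np.sin(t)])+zp*np.array([np.sin(t),np.cos(t)])
    X=G[0]*c-G[1]*s; Z=60+G[0]*s+G[1]*c-(zp-16.5); print(zp,d,"hole",O.round(1),"X",X.round(1),"TCPz",Z.round(1))
E
python3 go.py 630.6 31.6 115 3.2426
```

```text
28 25 hole [ 5.2 23.2] X -3.6 TCPz 99.7
28 20 hole [ 3.3 18.8] X -5.8 TCPz 95.0
28 16 hole [ 2.1 15.2] X -7.3 TCPz 91.0
28 12 hole [ 1.2 11.4] X -8.5 TCPz 87.0
28 8 hole [0.5 7.7] X -9.4 TCPz 82.9
28 4 hole [0.1 3.8] X -10.0 TCPz 78.7
28 0 hole [0. 0.] X -10.4 TCPz 74.6
33 25 hole [ 5.2 23.2] X -3.6 TCPz 99.7
33 20 hole [ 3.3 18.8] X -6.2 TCPz 95.0
33 16 hole [ 2.1 15.2] X -8.1 TCPz 91.0
33 12 hole [ 1.2 11.4] X -9.6 TCPz 86.9
33 8 hole [0.5 7.7] X -10.9 TCPz 82.7
33 4 hole [0.1 3.8] X -11.8 TCPz 78.4
33 0 hole [0. 0.] X -12.5 TCPz 74.1
t 15.9 pos [619.5  28.8 180.9] rot [-3.141e+00 -1.000e-03 -3.040e+00] j6 -1.73 F [ 0.8  0.2 -1.1] open 69.8 gf 30.0
tx ty tz [-11.4   1.7  65.9] roll 0.0
```

Request:
step_arm --moves '[{"tx": -5, "ty": 1, "tz": 15, "roll": 0}, {"tx": -11, "ty": 2, "tz": 30, "roll": 0}, {"tx": -11.5, "ty": 2, "tz": 45, "roll": 0}, {"tx": -11.5, "ty": 2, "tz": 58, "roll": 0}, {"tx": -11.5, "ty": 2, "tz": 66, "roll": 0}, {"tx": -11.5, "ty": 2, "tz": 66, "roll": 0}, {"tx": -11.5, "ty": 2, "tz": 66, "roll": 0}]'

```text
t: 16.48
eef_pos: [631.1, 32.5, 114.9]
tcp_rot: [3.142, -0.001, -3.04]
ft_force: [-0.1, 0.6, -1.5]
opening: 0.733
grip_force: 30.0
```

```bash
python3 go.py 630.6 31.6 102 3.2426
```

```text
t 16.48 pos [631.1  32.5 114.9] rot [ 3.142e+00 -1.000e-03 -3.040e+00] j6 -1.73 F [-0.1  0.6 -1.5] open 69.7 gf 30.0
tx ty tz [ 0.6 -0.9 12.9] roll 0.001
```

Request:
step_arm --moves '[{"tx": 0.5, "ty": -0.7, "tz": 5, "roll": 0}, {"tx": 0.5, "ty": -0.7, "tz": 9, "roll": 0}, {"tx": 0.5, "ty": -0.7, "tz": 12, "roll": 0}, {"tx": 0.5, "ty": -0.7, "tz": 13, "roll": 0}, {"tx": 0.5, "ty": -0.7, "tz": 13, "roll": 0}]'

```text
t: 16.9
eef_pos: [630.6, 32.2, 102.1]
tcp_rot: [-3.142, -0.0, -3.039]
ft_force: [0.8, 0.6, -2.2]
opening: 0.734
grip_force: 30.0
```

Request:
step_arm --moves '[{"tx": 0, "ty": 0, "tz": 1, "roll": 0}, {"tx": 0, "ty": 0, "tz": 2, "roll": 0}, {"tx": 0, "ty": 0, "tz": 3, "roll": 0}, {"tx": 0, "ty": 0, "tz": 3, "roll": 0}]'

```text
t: 17.23
eef_pos: [630.7, 32.2, 99.7]
tcp_rot: [-3.141, 0.0, -3.039]
ft_force: [-3.3, -0.7, 3.5]
opening: 0.734
grip_force: 30.0
```

```bash
python3 go.py 630.6 31.6 99 3.2426
```

```text
t 17.23 pos [630.7  32.2  99.7] rot [-3.141  0.    -3.039] j6 -1.73 F [-3.3 -0.7  3.5] open 69.8 gf 30.0
tx ty tz [ 0.1 -0.6  0.7] roll 0.001
```

Contact came exactly at the predicted height of 99.7. Now I follow the arc.

Request:
step_arm --moves '[{"tx": 1, "ty": -0.2, "tz": 1.5, "roll": 0}, {"tx": 1.7, "ty": -0.4, "tz": 3, "roll": 0}, {"tx": 2.5, "ty": -0.5, "tz": 4.7, "roll": 0}, {"tx": 3.4, "ty": -0.5, "tz": 6.7, "roll": 0}, {"tx": 4.2, "ty": -0.5, "tz": 8.7, "roll": 0}, {"tx": 4.2, "ty": -0.5, "tz": 8.7, "roll": 0}]'

```text
t: 17.73
eef_pos: [626.5, 31.4, 90.5]
tcp_rot: [-3.142, 0.0, -3.039]
ft_force: [-1.4, 1.8, 3.7]
opening: 0.731
grip_force: 30.0
```

```bash
python3 go.py 626.4 31.2 91 3.2426
```

```text
t 17.73 pos [626.5  31.4  90.5] rot [-3.142  0.    -3.039] j6 -1.73 F [-1.4  1.8  3.7] open 69.5 gf 30.0
tx ty tz [ 0.1 -0.2 -0.5] roll 0.001
```

Request:
step_arm --moves '[{"tx": 0.7, "ty": 0, "tz": 2, "roll": 0}, {"tx": 1.4, "ty": 0, "tz": 4, "roll": 0}, {"tx": 2, "ty": 0, "tz": 6, "roll": 0}, {"tx": 2.5, "ty": 0, "tz": 7.5, "roll": 0}, {"tx": 2.5, "ty": 0, "tz": 7.5, "roll": 0}]'

```text
t: 18.15
eef_pos: [624.0, 30.9, 82.8]
tcp_rot: [-3.141, -0.0, -3.039]
ft_force: [-0.8, 1.7, 2.6]
opening: 0.734
grip_force: 30.0
```

```bash
python3 go.py 623.9 31 83 3.2426
```

```text
t 18.15 pos [624.   30.9  82.8] rot [-3.141 -0.    -3.039] j6 -1.73 F [-0.8  1.7  2.6] open 69.8 gf 30.0
tx ty tz [ 0.1  0.1 -0.2] roll 0.001
```

Request:
step_arm --moves '[{"tx": 0.5, "ty": 0.2, "tz": 2, "roll": 0}, {"tx": 0.9, "ty": 0.4, "tz": 4, "roll": 0}, {"tx": 1.2, "ty": 0.4, "tz": 6, "roll": 0}, {"tx": 1.4, "ty": 0.4, "tz": 7.5, "roll": 0}, {"tx": 1.5, "ty": 0.4, "tz": 8.5, "roll": 0}, {"tx": 1.5, "ty": 0.4, "tz": 8.5, "roll": 0}, {"tx": 1.5, "ty": 0.4, "tz": 8.5, "roll": 0}]'

```text
t: 18.73
eef_pos: [622.4, 31.1, 74.4]
tcp_rot: [-3.142, -0.001, -3.04]
ft_force: [-1.4, -1.7, 2.0]
opening: 0.732
grip_force: 30.0
```

```bash
python3 go.py 622.4 31 74.3 3.2426
```

```text
t 18.73 pos [622.4  31.1  74.4] rot [-3.142e+00 -1.000e-03 -3.040e+00] j6 -1.73 F [-1.4 -1.7  2. ] open 69.6 gf 30.0
tx ty tz [-0.  -0.1  0.1] roll 0.001
```

The plate is nearly home at low force. A short press square into the face follows.

Request:
step_arm --moves '[{"tx": -0.2, "ty": 0, "tz": 0.7, "roll": 0}, {"tx": -0.4, "ty": 0, "tz": 1.4, "roll": 0}, {"tx": -0.6, "ty": 0, "tz": 2, "roll": 0}, {"tx": -0.6, "ty": 0, "tz": 2, "roll": 0}]'

```text
t: 19.07
eef_pos: [622.4, 31.1, 73.3]
tcp_rot: [-3.141, -0.001, -3.039]
ft_force: [-8.4, -3.7, 13.7]
opening: 0.735
grip_force: 30.0
```

Request:
step_arm --moves '[{"tx": 0.3, "ty": 0, "tz": -0.8, "roll": 0}, {"tx": 0.3, "ty": 0, "tz": -0.8, "roll": 0}]'

```text
t: 19.23
eef_pos: [622.5, 31.3, 73.4]
tcp_rot: [3.142, -0.001, -3.039]
ft_force: [-4.2, -2.4, 5.8]
opening: 0.734
grip_force: 30.0
```

Request:
step_arm --moves '[{"tx": 0, "ty": 0, "tz": 0, "roll": 0}, {"tx": 0, "ty": 0, "tz": 0, "roll": 0}, {"tx": 0, "ty": 0, "tz": 0, "roll": 0}, {"tx": 0, "ty": 0, "tz": 0, "roll": 0}, {"tx": 0, "ty": 0, "tz": 0, "roll": 0}, {"tx": 0, "ty": 0, "tz": 0, "roll": 0}]' --grip 92

```text
t: 19.73
eef_pos: [622.9, 31.4, 73.3]
tcp_rot: [-3.142, -0.0, -3.039]
ft_force: [-0.0, -0.1, 0.9]
opening: 0.965
grip_force: 0.0
```

Request:
step_arm --moves '[{"tx": 0, "ty": 0, "tz": -10, "roll": 0}, {"tx": 0, "ty": 0, "tz": -30, "roll": 0}, {"tx": 0, "ty": 0, "tz": -60, "roll": 0}, {"tx": 30, "ty": 0, "tz": -95, "roll": 0}, {"tx": 60, "ty": 0, "tz": -130, "roll": 0}, {"tx": 90, "ty": 0, "tz": -165, "roll": 0}, {"tx": 120, "ty": 0, "tz": -200, "roll": 0}, {"tx": 140, "ty": 0, "tz": -220, "roll": 0}, {"tx": 140, "ty": 0, "tz": -220, "roll": 0}, {"tx": 140, "ty": 0, "tz": -220, "roll": 0}]'

```text
t: 20.57
eef_pos: [483.0, 17.0, 296.3]
tcp_rot: [-3.14, 0.005, -3.04]
ft_force: [-0.0, -0.9, -0.4]
opening: 0.968
grip_force: 0.0
```

```bash
python3 go.py 622.4 31 74.3 3.2426
python3 - <<'E'
from cell import optics
from h import *
P=np.array([[-55,-100,6],[-55,100,6],[55,100,6],[55,-100,6],[-7,-35,40],[7,-35,40],[7,35,40],[-7,35,40.]])
o=[]
for n,(x,y,w,h,k) in dict(side=(150,170,130,130,3),scene=(285,160,115,100,3)).items():
    c=optics.read_camera(n); np.savez(n+"2.npz",**c)
    a=cv2.resize(c["pixels"][y:y+h,x:x+w],None,fx=k,fy=k,interpolation=2)
    for v in proj(c,world([634,33.6,.101],seat(P))): cv2.circle(a,tuple(int(t) for t in ((v-[x,y]+.5)*k).round()),2,(0,0,255),1)
    o.append(cv2.copyMakeBorder(a,0,390-a.shape[0],0,0,0))
cv2.imwrite("pics/c5.png",np.hstack(o))
E
```

```text
t 20.57 pos [483.   17.  296.3] rot [-3.14   0.005 -3.04 ] j6 -1.77 F [-0.  -0.9 -0.4] open 92.1 gf 0.0
tx ty tz [-138.9    0.   222.7] roll 0.001
```

View pics/c5.png

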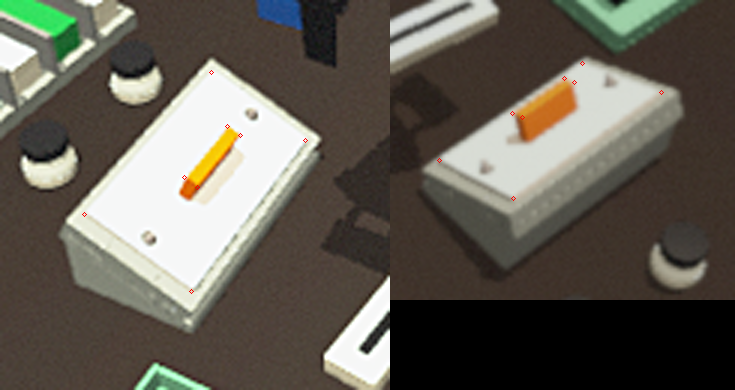

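The last picture shows the cover flat on the face with both pins through its holes, at side crop (251,114) and (149,238), and the orange grip outwards. Its edges and rail lie on the markers for the seated pose. Handing in.

```bash
python3 -c "
from cell import env
print(env.job_done())"
```

```text
the job is handed in; nothing more can be done
None
```

The pen case lies flat in the green tray and the cover is on both pins, flat against the face with its orange grip out; the job was handed in at about 21 s of robot time, and no verdict was returned.

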